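# Wind the probe up out of the cup, take the thermometer off and lay it level in its rest

### The arm

A 6-joint arm with a two-finger parallel gripper is mounted at the origin on a cart in front of the work surface, level with it; the furniture and walls round the work are solid. World frame = base frame: x ahead of the robot, y to its left, z up, the work surface at z = 0. Lengths are in m, angles in rad, forces in N, time in s.
With the tool pointing down it reaches from about 0.325 to 0.9 m from the base axis. Payload 6.1 kg.
Tool frame: the origin (TCP) lies midway between the tips of the shut fingers; the grasp point (between the pads) lies 19 mm behind it; z points along the fingers, y is the line along which they close (so a half turn about z gives the same grasp; the last joint's range is limited). The gripper opens to 85 mm and grips with 20 to 120 N. Pads are 22 mm wide; open, the fingers measure 114 mm over their backs; the gripper's body (76 mm by 85 mm) begins 54 mm behind the grasp point. The pads swing forward as they close: fully open they stand 13 mm farther back than shut.
Start: joints at [1.146, 0.22, 1.526, -0, 1.395, -0.126], TCP at [0.184, 0.597, 0.197] pointing down, gripper open.
Joint ranges: [-2.98, 2.98], [-0.91, 2.08], [0.09, 2.57], [-1.24, 4.39], [0.2, 2.65], [-2.68, 2.68]. Speed limits (rad/s): [2.57, 2.57, 3.01, 3.14, 3.14, 3.14].

### API

Orientations are given as [roll, pitch, yaw] about the fixed x, y, z axes, in that order (R = Rz(yaw) Ry(pitch) Rx(roll)).
In Python, from plant import movep, move_l, set_joints, gripper_to, hold, inverse_kinematics, observe, get_image, get_calibration, Unreachable, job_done gives the robot as it stands. Calls block until the motion is done:
- movep(position, orientation): joint-space move of the TCP to a pose.
- move_l(position, feed=0.15, rotation=None, max_force=None): straight line of the TCP; rotation=None keeps the orientation; feed is the mean speed in m/s. With max_force (N) it stops when the force on the tool has changed by that much, and returns True; else False.
- set_joints(angles): joint-space move.
- gripper_to(opening, f_grip=None): finger opening in m; f_grip is the grip in N (None keeps the last); returns when the fingers have stopped.
- hold(seconds).
- inverse_kinematics(position, orientation): joint angles nearest the present ones, or None.
- observe(): the state.
- get_image(name): name is "scene" or "top" or "wrist"; returns (picture, depth): 384x512x3 uint8, red, green, blue; 384x512 float32, m along the optical axis (not along the pixel's ray), 0 where there is no reading.
- get_calibration(name): a dict with "intrinsics" (3x3 intrinsics, pixels), "world_from_camera" (4x4, takes a point from camera to world coordinates). Camera axes: x right, y down, z forward; pixel columns grow to the right and rows downward; lengths in m; the calibration is good to about 2 mm. A picture is of the moment at which its call begins: read the wrist's pose just before it. get_calibration takes no time and is no camera call; for the wrist camera it gives the pose at the moment of the call.
A pose or a line that the arm cannot do raises Unreachable and nothing moves.
- job_done(): hands the job in; it is judged then, once.
The state is a dict: "time_s": time; "q": joint angles; "joint_velocities": joint speeds; "joint_torque": joint torques, N m; "eef_pos": TCP position; "tcp_rot": TCP orientation; "ft_force": force on the tool from outside, world axes, zero at the start; "torque": the same for the moment, N m; "opening": finger opening in m; "grasp_force": force on a finger pad.
Only numpy, scipy, OpenCV 4.12 (cv2) and the standard library are available. Lean on these libraries where they do the work, as an engineer would, in place of code of your own. Each camera call takes 0.05 s, during which the arm holds its last target. There are 200 camera calls.

### The job

The pour is over, so put the probe thermometer away: first wind the handwheel of the screw stand anticlockwise by its crank handle until the carriage comes up against the top plate and the probe is clear of the steel cup. Then pinch the thermometer by its round head, take it out of the fork, press its probe tip on the table so that it swings level in your fingers, and lay it in the wooden rest with stem and probe down between their guides. Leave the carriage up, and the cup and the other things where they stand.

Things in the scene. Friction and masses are not known exactly. Their poses are not given: they have to be found in the camera images.
- stand: fixed screw stand; origin: centre of the underside of its 150 x 110 x 14 mm base; z up. Two guide rods and a lead screw carry an aluminium carriage (92 x 34 x 36 mm) under a top plate at 237 to 250 mm, a flat handwheel on top. A bent arm on the carriage reaches 130 mm to the stand's +y side and ends in a fork of two level parallel wires along the stand's x axis, open at -x (towards the robot)
- carriage (a joint): how far the carriage and its fork have come up, m: 0 as it starts (down on two stop collars), 0.044 when it meets the underside of the top plate (hard stop). Geared to the handwheel, 22 mm a turn; stays where it is left
- handwheel (a joint): turn of the handwheel, rad, growing anticlockwise as seen from above: 0 at the start, 12.57 (two turns) with the carriage at the top plate. It turns easily, with about 2 N at the crank handle
- wheel_axis (a point): point on the handwheel's upright axis (the lead screw), at the height of the middle of the crank handle, 0.288 m
- handle_grip (a point): middle of the upright black crank handle, which stands on the handwheel's rim 42 mm from the axis; it is about 17 mm thick and 37 mm tall, its top 16 mm above this point, the top of the wheel's rim 20 mm below it. It spins freely on its pin, so it can be led round in circles with the hand kept at one yaw
- thermometer: probe thermometer, 214 mm long, 40 to 70 g, hanging probe down in the fork: a flat round head (disc 29 mm across, 12 mm thick), a 12 x 12 mm stem 75 mm long, then a thin probe (about 8 mm). Origin: on one flat side, 93 mm from the head's centre, 107 mm from the tip. y axis: along it from head to tip; z: normal to the disc. It turns in a 20 to 30 N pinch only when its tip is pressed
- head (a point): centre of the thermometer's disc head, where it is pinched across the disc's 29 mm diameter, from above. The disc spans the fork: its edge rests on both wires, its faces look to the stand's +x and -x. Axes as the thermometer's
- tip (a point): probe tip of the thermometer, 200 mm from the head's centre. The table between the cup and the rest (x 0.42 to 0.70 m, y 0 to 0.15 m) is clear for pressing it down and swinging the thermometer level
- fork_seat (a point): where the head's centre is when it hangs in the fork, 13.4 mm above the axes of the wires; moves with the carriage, z 0.232 at the start, 0.276 at the top. Wires 5 mm thick with a 16 mm gap (stand's y); they run 20 mm either way in x; the open ends (-x) turn up 8 mm, a crossbar joins the others. The thermometer comes out upwards by 15 mm, then towards -x. Axes as the stand's
- cup: loose open steel cup, 84 mm across, 62 mm tall, 0.3 kg, standing under the fork. Origin: centre of its underside. At the start the probe's tip is 30 mm below its rim; with the carriage at the top it is 14 mm above the rim
- rest: fixed wooden rest; origin: centre of its underside, below the middle of the laid thermometer; x axis towards the probe end. Foot board 200 x 64 x 10 mm; on it a rail 19 mm wide and 192 mm long, its flat top 34 mm above the table. Guides stand 49 mm high on both sides of the rail: at x = -40 mm for the stem (gap 15 mm), at x = +62 mm for the probe (gap 13 mm), both flared to about 25 mm at the top
- rest_head (a point): where the head's centre is when the thermometer lies in the rest, disc flat: over the rail's end, 93 mm towards -x of the rest's origin and 40 mm above the table. The rail is narrower than the disc, so fingers pass beside it. Some 20 mm either way along the rail does no harm. Axes as the rest's
- rest_tip (a point): where the probe's tip is when the thermometer lies in the rest, 200 mm from rest_head, 40 mm above the table
- balm_tin: round metal tin, 74 mm across, 34 mm tall, bystander; origin at the centre of its underside
- pigment_jar: glass jar with a wooden lid, 49 mm across, 70 mm tall, bystander; origin at the centre of its underside
- soap_bar: bar of soap, 54 x 80 x 25 mm, bystander; origin at the centre of its underside
- dropper: amber dropper bottle, 32 mm across, 97 mm tall, bystander; origin at the centre of its underside

How it is judged:
By the outcome, as a careful person would: the job done as asked, in the order asked, and still so for the second after the job is handed in, with the robot touching nothing.
It also fails if it takes over 70 s, if anything falls off the work surface, if the arm or the gripper's body presses on something with over 40 N, if the wrist force passes 120 N, or if a joint passes its speed limit or range.

## Working session

There is one attempt and no reset: what is moved stays moved. The work goes in short steps, each a Python script; the robot and the scene stay as the last script left them, time stands still between calls to the robot, and variables do not carry over. Pictures are saved under pics/ and viewed, at most 10 in all, crops included, and the job is handed in when it is done.

```bash
ls; mkdir -p pics; python3 - <<'E'
from plant import *
import cv2,numpy as np
ims=[]
for n in("scene","top"):
    p,d=get_image(n);c=get_calibration(n);np.savez(f"{n}0.npz",p=p,d=d,K=c["intrinsics"],T=c["world_from_camera"])
    cv2.imwrite(f"pics/{n}0.png",cv2.resize(p[:,:,::-1],(800,600)))
    print(n,c)
print(observe())
E
```

```text
pics
scene {'intrinsics': array([[358.2458058 ,   0.        , 253.8715579 ],
       [  0.        , 358.2458058 , 183.70733353],
       [  0.        ,   0.        ,   1.        ]]), 'world_from_camera': array([[ 0.57348551, -0.47471108,  0.66765542, -0.0961413 ],
       [-0.81921497, -0.333413  ,  0.46660755, -0.39352159],
       [ 0.00110122, -0.81454598, -0.58009795,  0.79722821],
       [ 0.        ,  0.        ,  0.        ,  1.        ]])}
top {'intrinsics': array([[354.84378274,   0.        , 253.78085432],
       [  0.        , 354.84378274, 193.22332873],
       [  0.        ,   0.        ,   1.        ]]), 'world_from_camera': array([[ 0.02968138, -0.99312824,  0.11320473,  0.4579952 ],
       [-0.99935208, -0.02717766,  0.02359667,  0.09176463],
       [-0.02035788, -0.11383177, -0.99329144,  1.19397639],
       [ 0.        ,  0.        ,  0.        ,  1.        ]])}
{'time_s': 0.1, 'q': array([ 1.14589689e+00,  2.21148438e-01,  1.52750290e+00,  9.31025256e-06,
        1.39469087e+00, -1.26111999e-01]), 'joint_velocities': array([ 1.62601998e-03, -1.60097342e-03, -2.67776936e-03, -2.02991939e-03,
       -4.47957531e-04,  1.40150820e-05]), 'joint_torque': array([ 1.19973378e-03, -4.98242891e+01, -3.90552092e+01, -2.98831328e-04,
        5.56449100e-03, -1.36912161e-05]), 'eef_pos': array([0.18373295, 0.59675262, 0.19570468]), 'tcp_rot': array([-3.13985814e+00, -2.29146631e-04,  2.84280338e+00]), 'ft_force': array([-0.18773053,  0.34102917, -0.15934987]), 'torque': array([-0.00095108, -0.02500795, -0.0167812 ]), 'grasp_force': 0.0, 'opening': 0.08519039433387529}
```

View pics/scene0.png

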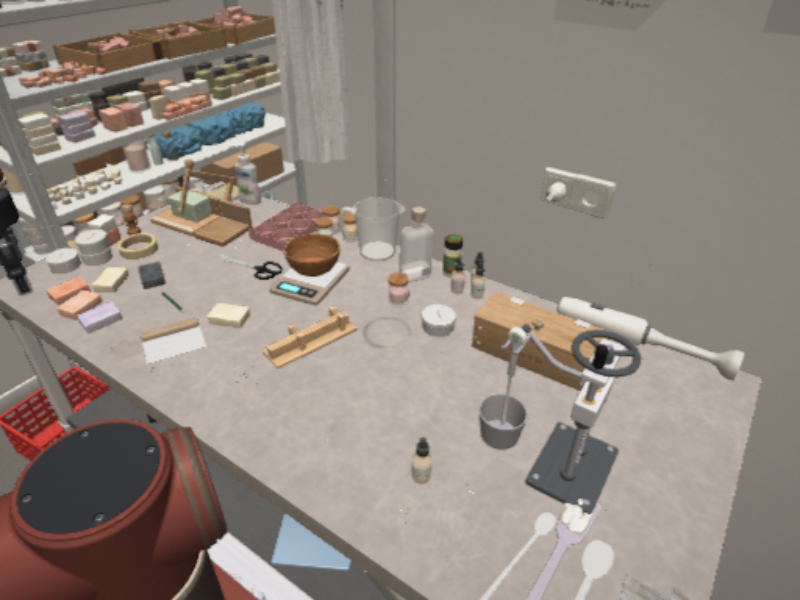

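View pics/top0.png

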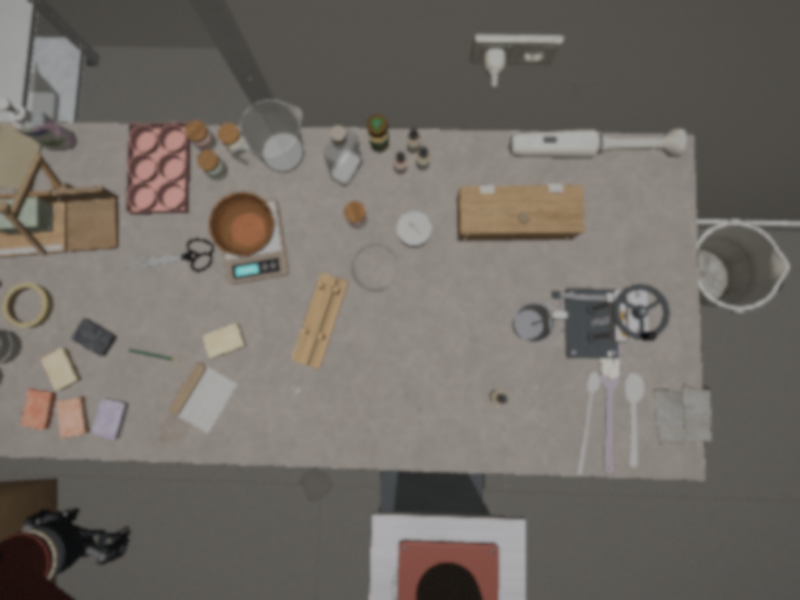

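The scene shows the stand at right (wheel near 605,352 and thermometer head near 518,337 in the 800 px picture), the cup at (502,422) and the rest at (310,337). In the top view the wheel is at (640,311), the fork at (560,315) and the rest at (320,320). Next I'll make point clouds from the depth.

```bash
cat > h.py <<'E'
import numpy as np,cv2
def cloud(p,d,K,T):
    v,u=np.mgrid[:d.shape[0],:d.shape[1]]
    m=d>0
    P=np.stack([(u-K[0,2])/K[0,0]*d,(v-K[1,2])/K[1,1]*d,d,np.ones_like(d)],-1)@T.T
    P=P[...,:3].copy(); P[~m]=np.nan
    return P
def load(n):
    z=np.load(n+".npz");return z["p"],cloud(z["p"],z["d"],z["K"],z["T"])
E
python3 - <<'E'
from h import *
big=[]
for n in("scene0","top0"):
    p,P=load(n); X=P.reshape(-1,3);C=p.reshape(-1,3)
    t=(X[:,0]>.4)&(X[:,0]<.65)&(X[:,1]>0)&(X[:,1]<.1)&(abs(X[:,2])<.03);print(n,"table z",np.median(X[t,2]))
    for lo,hi in((.28,.32),(.255,.279),(.24,.252)):
        m=(X[:,2]>lo)&(X[:,2]<hi)&(X[:,0]>.25)&(X[:,0]<.75)&(X[:,1]<-.1)&(X[:,1]>-.65)
        q=X[m]
        if len(q):print(lo,len(q),q.min(0).round(3),q.max(0).round(3),np.median(q,0).round(3))
    # ortho maps
    def ortho(x0,x1,y0,y1,s,zlo):
        W=int((y1-y0)/s);H=int((x1-x0)/s);im=np.zeros((H,W,3),np.uint8)
        m=(X[:,0]>x0)&(X[:,0]<x1)&(X[:,1]>y0)&(X[:,1]<y1)&(X[:,2]>zlo)
        q=X[m];o=np.argsort(q[:,2]);q=q[o]
        r=((x1-q[:,0])/s).astype(int).clip(0,H-1);c=((y1-q[:,1])/s).astype(int).clip(0,W-1)
        col=cv2.applyColorMap(np.uint8(np.clip(q[:,2]/.31,0,1)*255),cv2.COLORMAP_JET)[:,0]
        im[r,c]=col
        return cv2.resize(im,(400,300),interpolation=cv2.INTER_NEAREST)
    big.append(np.hstack([ortho(.32,.56,-.56,-.24,.002,-.02),ortho(.3,.54,.02,.34,.002,-.02)]))
cv2.imwrite("pics/ortho.png",np.vstack(big))
# colour crop
z=np.load("scene0.npz")["p"][195:325,285:415,::-1]; cv2.imwrite("pics/crop.png",cv2.resize(z,(600,600),interpolation=cv2.INTER_CUBIC))
E
```

```text
scene0 table z 0.00029925402774810816
0.28 95 [ 0.508 -0.304  0.28 ] [ 0.523 -0.288  0.305] [ 0.512 -0.297  0.296]
0.255 647 [ 0.508 -0.343  0.256] [ 0.606 -0.249  0.279] [ 0.559 -0.301  0.266]
0.24 256 [ 0.512 -0.313  0.24 ] [ 0.605 -0.155  0.252] [ 0.547 -0.294  0.249]
top0 table z -0.0003313363716999085
0.28 54 [ 0.509 -0.299  0.28 ] [ 0.525 -0.287  0.307] [ 0.516 -0.291  0.301]
0.255 562 [ 0.51  -0.341  0.255] [ 0.605 -0.248  0.279] [ 0.562 -0.291  0.266]
0.24 252 [ 0.513 -0.313  0.24 ] [ 0.604 -0.152  0.252] [ 0.556 -0.286  0.249]
```

View pics/ortho.png

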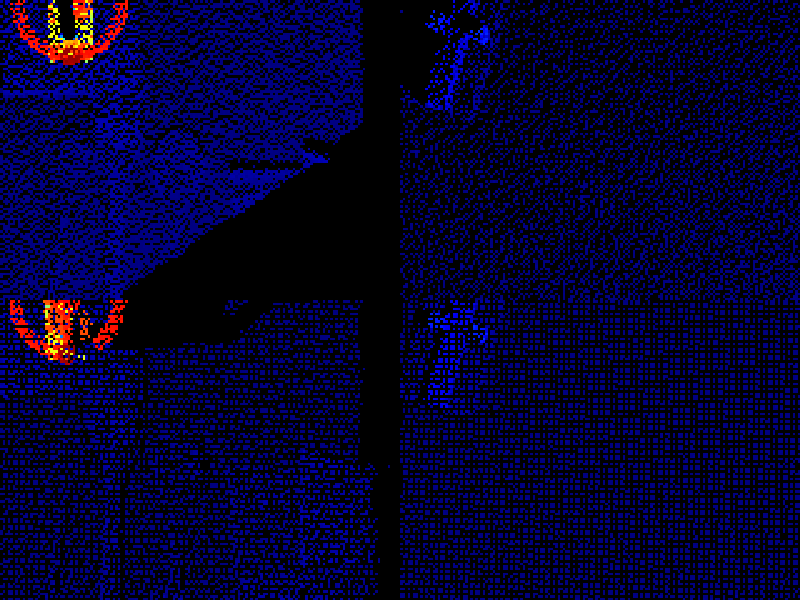

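View pics/crop.png

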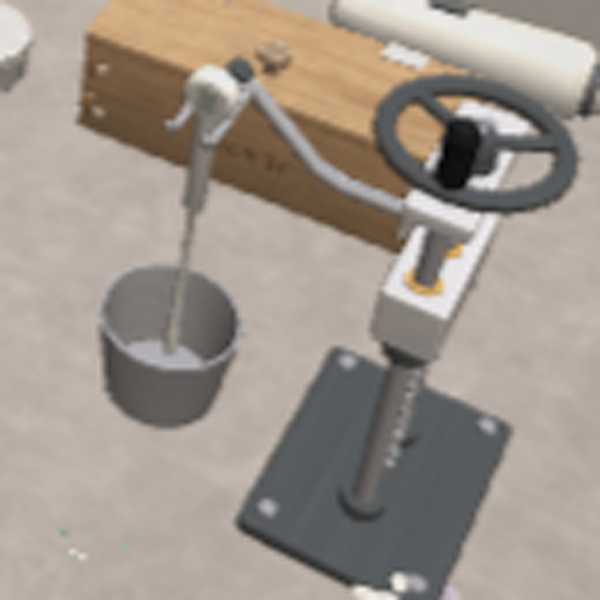

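The handwheel axis is near (0.558, -0.295) and the handle at its robot side near (0.516, -0.294). The wheel is on the +x side of the map, so I'll fit everything over a larger region.

```bash
python3 - <<'E'
from h import *
from scipy.optimize import least_squares
A=[];
for n in("scene0","top0"):
    p,P=load(n);X=P.reshape(-1,3);C=p.reshape(-1,3).astype(int)
    k=np.isfinite(X[:,0]);X=X[k];C=C[k]
    def sel(x0,x1,y0,y1,z0,z1):
        return (X[:,0]>x0)&(X[:,0]<x1)&(X[:,1]>y0)&(X[:,1]<y1)&(X[:,2]>z0)&(X[:,2]<z1)
    q=X[sel(.5,.615,-.35,-.24,.262,.275)];
    r0=np.hypot(q[:,0]-.558,q[:,1]+.295);q=q[r0>.034]
    f=least_squares(lambda a:np.hypot(q[:,0]-a[0],q[:,1]-a[1])-a[2],[.558,-.295,.045],loss='soft_l1',f_scale=.003);print(n,"wheel",f.x.round(4),len(q))
    q=X[sel(.5,.53,-.32,-.28,.30,.309)];print(" handle top",q.mean(0).round(4),q[:,:2].min(0).round(3),q[:,:2].max(0).round(3),len(q))
    q=X[sel(.42,.70,-.42,-.18,.009,.019)]; print(" base",cv2.minAreaRect(q[:,:2].astype(np.float32)),len(q))
    q=X[sel(.5,.62,-.18,-.10,.2,.27)]; print(" head",len(q),q.min(0).round(3),q.max(0).round(3),np.median(q,0).round(3))
    q=X[sel(.47,.66,-.25,-.08,.05,.065)]; 
    if len(q)>5:print(" cup",len(q),q.min(0).round(3),q.max(0).round(3))
    for z0,z1 in((.029,.038),(.043,.053),(.006,.014)):
        q=X[sel(.44,.68,.15,.36,z0,z1)]; print(" rest",z0,len(q),cv2.minAreaRect(q[:,:2].astype(np.float32)))
E
python3 - <<'E'
import cv2
a=cv2.imread('pics/top0.png')[170:400,270:700]
cv2.imwrite('pics/topcrop.png',cv2.resize(a,(800,428)))
E
```

```text
scene0 wheel [ 0.5562 -0.2956  0.042 ] 467
 handle top [ 0.5157 -0.2966  0.303 ] [ 0.509 -0.303] [ 0.523 -0.29 ] 32
 base ((0.5152915120124817, -0.28058141469955444), (0.24118684232234955, 0.19068007171154022), 14.899174690246582) 2034
 head 224 [ 0.521 -0.18   0.2  ] [ 0.598 -0.151  0.249] [ 0.548 -0.168  0.227]
 cup 253 [ 0.51  -0.203  0.05 ] [ 0.594 -0.121  0.065]
 rest 0.029 276 ((0.5460823178291321, 0.28221970796585083), (0.04259694367647171, 0.19094239175319672), 73.76624298095703)
 rest 0.043 54 ((0.5669194459915161, 0.2790386378765106), (0.04883008822798729, 0.11414389312267303), 74.48564910888672)
 rest 0.006 364 ((0.5522032380104065, 0.31330233812332153), (0.13482582569122314, 0.19816333055496216), 78.54110717773438)
top0 wheel [ 0.5589 -0.293   0.0416] 379
 handle top [ 0.5174 -0.2936  0.3028] [ 0.511 -0.299] [ 0.524 -0.288] 31
 base ((0.513892412185669, -0.28113698959350586), (0.2458002120256424, 0.18050386011600494), 16.109464645385742) 1157
 head 172 [ 0.522 -0.179  0.21 ] [ 0.596 -0.15   0.249] [ 0.556 -0.163  0.223]
 cup 109 [ 0.512 -0.201  0.05 ] [ 0.593 -0.121  0.065]
 rest 0.029 329 ((0.5460464358329773, 0.280139684677124), (0.0341460183262825, 0.1911184936761856), 74.6338882446289)
 rest 0.043 54 ((0.5673756003379822, 0.280689001083374), (0.047534678131341934, 0.11306709051132202), 74.20210266113281)
 rest 0.006 609 ((0.5552241206169128, 0.2563289403915405), (0.21886354684829712, 0.18728575110435486), 5.171916484832764)
```

View pics/topcrop.png

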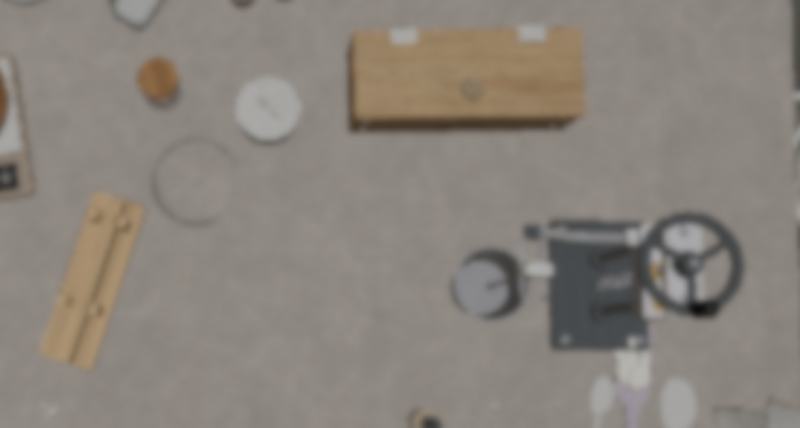

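```bash
python3 - <<'E'
from plant import *
from h import *
import math
move_l([.22,.56,.42],feed=.4)
movep([.50,-.24,.50],[math.pi,0,0])
print(observe()["eef_pos"],observe()["q"].round(2),observe()["time_s"])
c=get_calibration("wrist");p,d=get_image("wrist")
np.savez("w0.npz",p=p,d=d,K=c["intrinsics"],T=c["world_from_camera"]);print(c["world_from_camera"].round(3))
cv2.imwrite("pics/w0.png",cv2.resize(p[:,:,::-1],(800,600)))
E
```

```text
[ 0.50031645 -0.239313    0.50001207] [-0.59  0.05  1.16  0.    1.94  0.98] 3.8167
[[ 0.001 -0.965 -0.263  0.566]
 [-1.    -0.001 -0.    -0.239]
 [-0.     0.263 -0.965  0.676]
 [ 0.     0.     0.     1.   ]]
```

View pics/w0.png

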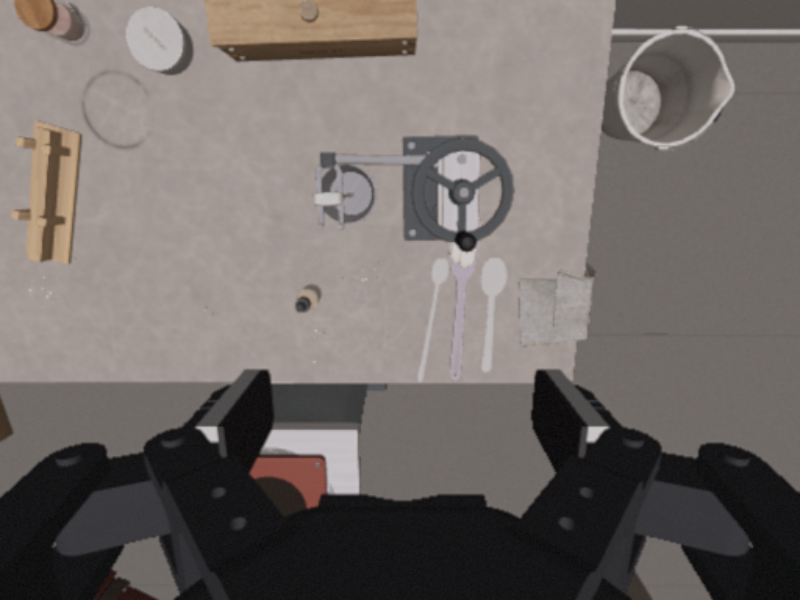

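The wrist view shows the wheel hub at (463,191), the handle at (466,241), the head at (328,198) between the wires, the crossbar and arm at (328,160), and the rest at (50,190). I'll fit these from its depth.

```bash
python3 - <<'E'
from h import *
from scipy.optimize import least_squares
p,P=load("w0");P[230:]=np.nan
X=P.reshape(-1,3);k=np.isfinite(X[:,0]);X=X[k];C=p.reshape(-1,3).astype(int)[k]
def sel(x0,x1,y0,y1,z0,z1):
    return (X[:,0]>x0)&(X[:,0]<x1)&(X[:,1]>y0)&(X[:,1]<y1)&(X[:,2]>z0)&(X[:,2]<z1)
print("table",np.median(X[sel(.5,.7,0,.1,-.03,.03),2]))
q=X[sel(.5,.615,-.35,-.24,.262,.275)];r=np.hypot(q[:,0]-.558,q[:,1]+.295);q=q[r>.034]
f=least_squares(lambda a:np.hypot(q[:,0]-a[0],q[:,1]-a[1])-a[2],[.558,-.295,.045],loss='soft_l1',f_scale=.003);print("wheel",f.x.round(4),len(q))
rect=lambda q:[np.round(v,4) for v in cv2.minAreaRect(q[:,:2].astype(np.float32))]
q=X[sel(.5,.53,-.32,-.28,.298,.312)];print("handle",q.mean(0).round(4),rect(q),len(q))
q=X[sel(.5,.62,-.2,-.10,.236,.26)];print("head top",len(q),q.mean(0).round(4),rect(q),q[:,2].max())
q=X[sel(.5,.575,-.2,-.10,.21,.232)];print("wires",len(q),rect(q))
q=X[sel(.575,.62,-.22,-.17,.20,.27)];print("arm",len(q),np.polyfit(q[:,1],q[:,0],1),q.mean(0))
q=X[sel(.49,.66,-.36,-.2,.008,.02)];print("base",len(q),rect(q))
q=X[sel(.47,.66,-.25,-.08,.055,.067)];print("cup",rect(q))
q=X[sel(.44,.68,.2,.36,.029,.039)];print("rail",len(q),rect(q))
q=X[sel(.44,.68,.2,.36,.044,.055)];
lab=cv2.kmeans(q.astype(np.float32),4,None,(3,50,1e-5),10,cv2.KMEANS_PP_CENTERS);print("guides",lab[2].round(4))
w=(C[:,0]-C[:,2]>35)&sel(.40,.70,.18,.38,.005,.016);print("board",rect(X[w]),w.sum())
E
```

```text
table -0.0012119396974119567
wheel [ 0.5594 -0.2947  0.0415] 1317
handle [ 0.5179 -0.2951  0.3018] [array([ 0.5179, -0.2955]), array([0.015 , 0.0136]), np.float64(1.25)] 106
head top 147 [ 0.5528 -0.1665  0.2428] [array([ 0.5522, -0.1656]), array([0.0268, 0.0121]), np.float64(89.8569)] 0.24760542360238702
wires 176 [array([ 0.5484, -0.1659]), array([0.0525, 0.0269]), np.float64(0.0539)]
arm 145 [-0.17629344  0.55751941] [ 0.58936603 -0.18064554  0.21318033]
base 873 [array([ 0.5626, -0.2949]), array([0.145 , 0.1082]), np.float64(0.1246)]
cup [array([ 0.5522, -0.1658]), array([0.0798, 0.0728]), np.float64(0.0515)]
rail 848 [array([0.5472, 0.2819]), array([0.0435, 0.1924]), np.float64(74.0029)]
guides [[0.5143 0.275  0.0473]
 [0.6125 0.248  0.0474]
 [0.6221 0.2809 0.0472]
 [0.5241 0.3093 0.0465]]
board [array([0.5504, 0.284 ]), array([0.0655, 0.1982]), np.float64(73.7072)] 1162
```

```bash
cat > crank.py <<'E'
from plant import *
from h import *
import math
D=[math.pi,0,0];A=np.array([.5585,-.2947]);R=.042;z=.273
a0=math.pi
movep([A[0]-R,A[1],.36],D); gripper_to(.05)
move_l([A[0]-R,A[1],z],feed=.1,max_force=15)
gripper_to(0,f_grip=30);o=observe();print(o["opening"],o["grasp_force"],o["eef_pos"],o["ft_force"],o["time_s"])
f0=o["ft_force"];step=math.radians(20)
for i in range(1,37):
    a=a0+i*step
    hit=move_l([A[0]+R*math.cos(a),A[1]+R*math.sin(a),z],feed=.12,max_force=35)
    o=observe();f=o["ft_force"]-f0
    if i%3==0 or hit:print(i,hit,f.round(1),round(o["grasp_force"],1),round(o["opening"],4),round(o["time_s"],1))
    if hit:break
E
python3 crank.py
```

```text
0.0002096772383601144 0.0 [ 0.51650569 -0.29469967  0.27304538] [-0.23657524 -0.62110204  0.34427262] 6.5083
3 False [-0.3  0.4 -0.1] 0.0 0.0002 7.3
6 False [ 0.1  1.1 -0.5] 0.0 0.0001 8.2
9 False [ 0.8 -0.4 -0.4] 0.0 -0.0002 9.0
12 False [ 0.2  0.2 -0.4] 0.0 -0.0001 9.8
15 False [0.7 1.  0.3] 0.0 0.0001 10.6
18 False [0.  0.7 0.3] 0.0 -0.0002 11.5
21 False [ 0.4  1.1 -0.2] 0.0 -0.0 12.3
24 False [-0.2  0.5  0.9] 0.0 -0.0 13.1
27 False [ 0.9  0.6 -0.7] 0.0 -0.0002 13.9
30 False [ 0.4  0.9 -0.9] 0.0 -0.0 14.8
33 False [0.1 1.  0.4] 0.0 0.0001 15.6
36 False [-0.3  0.9 -0.6] 0.0 -0.0003 16.4
```

The fingers closed on nothing. I'll look before trying again.

```bash
python3 - <<'E'
from plant import *
from h import *
import math
ims=[]
for n in("wrist","scene"):
    c=get_calibration(n);p,d=get_image(n);np.savez(n+"1.npz",p=p,d=d,K=c["intrinsics"],T=c["world_from_camera"])
    ims.append(p if n=="wrist" else cv2.resize(p[180:330,270:470],(512,384),interpolation=cv2.INTER_CUBIC))
cv2.imwrite("pics/c1.png",cv2.resize(np.hstack(ims)[:,:,::-1],(800,300)))
p,P=load("wrist1");X=P.reshape(-1,3)
m=(X[:,2]>.255)&(X[:,2]<.31)&(X[:,0]>.5)&(X[:,0]<.62)&(X[:,1]>-.36)&(X[:,1]<-.23)
print(m.sum(),X[m].min(0),X[m].max(0));print(observe()["eef_pos"])
E
```

```text
9025 [ 0.51349283 -0.34234178  0.25538198] [ 0.60669377 -0.24761988  0.3099066 ]
[ 0.51660505 -0.29445595  0.27289412]
```

View pics/c1.png

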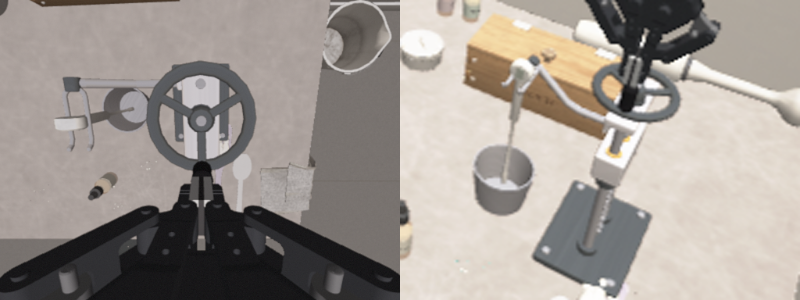

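```bash
python3 - <<'E'
from h import *
for n in("w0","wrist1","scene0","scene1"):
    p,P=load(n);X=P.reshape(-1,3)
    m=(X[:,0]>.53)&(X[:,0]<.57)&(X[:,1]>-.185)&(X[:,1]<-.15)&(X[:,2]>.21)&(X[:,2]<.33)
    print(n,"head top",m.sum(),np.percentile(X[m,2],97).round(4))
    m=(X[:,2]>.282)&(X[:,2]<.306)&(X[:,0]>.48)&(X[:,0]<.62)&(X[:,1]>-.36)&(X[:,1]<-.24)
    q=X[m];
    C=p.reshape(-1,3)[m].astype(int)
    print(m.sum(),q.min(0).round(4),q.max(0).round(4))
p,P=load("wrist1")
for v in range(200,256,6): print(v,[tuple(P[v,u].round(3)) for u in (250,259,268)],p[v,259])
E
```

```text
w0 head top 270 0.2461
130 [ 0.5103 -0.3042  0.2825] [ 0.5255 -0.2878  0.3046]
wrist1 head top 1269 0.2461
322 [ 0.5166 -0.3041  0.282 ] [ 0.5262 -0.2881  0.3028]
scene0 head top 156 0.2468
87 [ 0.5081 -0.3044  0.2823] [ 0.5226 -0.2882  0.3052]
scene1 head top 154 0.2473
75 [ 0.5081 -0.3042  0.2821] [ 0.5198 -0.2883  0.3054]
200 [(np.float64(0.523), np.float64(-0.289), np.float64(0.25)), (np.float64(0.527), np.float64(-0.296), np.float64(0.265)), (np.float64(0.522), np.float64(-0.303), np.float64(0.249))] [90 91 95]
206 [(np.float64(0.523), np.float64(-0.29), np.float64(0.266)), (np.float64(0.525), np.float64(-0.296), np.float64(0.272)), (np.float64(0.523), np.float64(-0.302), np.float64(0.265))] [37 39 40]
212 [(np.float64(0.523), np.float64(-0.29), np.float64(0.277)), (np.float64(0.525), np.float64(-0.296), np.float64(0.285)), (np.float64(0.523), np.float64(-0.302), np.float64(0.277))] [16 15 16]
218 [(np.float64(0.524), np.float64(-0.29), np.float64(0.291)), (np.float64(0.526), np.float64(-0.296), np.float64(0.297)), (np.float64(0.523), np.float64(-0.301), np.float64(0.288))] [23 
[... 474 characters left out ...]
0.527), np.float64(-0.296), np.float64(0.324)), (np.float64(0.527), np.float64(-0.3), np.float64(0.325))] [21 19 20]
242 [(np.float64(0.527), np.float64(-0.291), np.float64(0.332)), (np.float64(0.527), np.float64(-0.296), np.float64(0.331)), (np.float64(0.527), np.float64(-0.3), np.float64(0.331))] [21 20 20]
248 [(np.float64(0.526), np.float64(-0.292), np.float64(0.337)), (np.float64(0.526), np.float64(-0.296), np.float64(0.337)), (np.float64(0.526), np.float64(-0.3), np.float64(0.337))] [22 19 18]
254 [(np.float64(0.526), np.float64(-0.292), np.float64(0.343)), (np.float64(0.526), np.float64(-0.296), np.float64(0.341)), (np.float64(0.527), np.float64(-0.299), np.float64(0.343))] [15 12 15]
```

```bash
python3 - <<'E'
from h import *
p,P=load("wrist1")
for v in (224,230,240,256,280,300,320):
    print(v,[(u,*P[v,u].round(3).tolist(),int(p[v,u].mean())) for u in range(238,280,4)])
p,P=load("scene1");X=P.reshape(-1,3);m=(abs(X[:,0]-.52)<.03)&(abs(X[:,1]+.295)<.03)&(X[:,2]>.27);q=X[m]
for z in np.arange(.27,.40,.008):
    s=q[(q[:,2]>z)&(q[:,2]<z+.008)]
    if len(s):print(z.round(3),len(s),s.min(0).round(3),s.max(0).round(3))
E
```

```text
224 [(238, 0.405, -0.261, -0.001, 163), (242, 0.405, -0.268, -0.001, 164), (246, 0.522, -0.288, 0.296, 64), (250, 0.523, -0.291, 0.299, 23), (254, 0.523, -0.293, 0.3, 25), (258, 0.524, -0.295, 0.301, 23), (262, 0.524, -0.297, 0.302, 24), (266, 0.523, -0.3, 0.299, 23), (270, 0.522, -0.302, 0.298, 42), (274, 0.404, -0.324, -0.002, 164), (278, 0.407, -0.33, 0.006, 182)]
230 [(238, 0.394, -0.261, -0.001, 161), (242, 0.393, -0.268, -0.001, 161), (246, 0.527, -0.289, 0.318, 81), (250, 0.527, -0.291, 0.317, 84), (254, 0.527, -0.293, 0.317, 62), (258, 0.527, -0.295, 0.317, 22), (262, 0.526, -0.297, 0.317, 85), (266, 0.526, -0.299, 0.316, 83), (270, 0.527, -0.301, 0.317, 67), (274, 0.394, -0.324, -0.0, 154), (278, 0.397, -0.33, 0.007, 182)]
240 [(238, 0.523, -0.285, 0.32, 26), (242, 0.523, -0.287, 0.321, 27), (246, 0.526, -0.289, 0.328, 83), (250, 0.526, -0.291, 0.329, 85), (254, 0.526, -0.293, 0.328, 50), (258, 0.527, -0.295, 0.329, 18), (262, 0.526, -0.297, 0.329, 83), (266, 0.526, -0.299, 0.328, 85), (270, 0.527, -0.301, 0.329, 84), (274, 0.522, -0.303, 0.32, 20), (278, 0.523, -0.305, 0.32
[... 1702 characters left out ...]
06 -0.302  0.302] [ 0.519 -0.292  0.31 ]
0.31 27 [ 0.504 -0.306  0.311] [ 0.511 -0.283  0.318]
0.318 47 [ 0.503 -0.309  0.319] [ 0.521 -0.281  0.326]
0.326 49 [ 0.504 -0.309  0.326] [ 0.522 -0.282  0.334]
0.334 45 [ 0.503 -0.309  0.334] [ 0.516 -0.282  0.342]
0.342 48 [ 0.503 -0.31   0.342] [ 0.527 -0.278  0.35 ]
0.35 93 [ 0.5   -0.324  0.35 ] [ 0.524 -0.265  0.358]
0.358 161 [ 0.501 -0.325  0.358] [ 0.528 -0.265  0.366]
0.366 68 [ 0.498 -0.325  0.366] [ 0.529 -0.265  0.374]
0.374 57 [ 0.498 -0.311  0.374] [ 0.516 -0.28   0.382]
0.382 78 [ 0.498 -0.319  0.382] [ 0.51  -0.273  0.39 ]
0.39 105 [ 0.497 -0.324  0.39 ] [ 0.509 -0.266  0.398]
0.398 105 [ 0.495 -0.324  0.398] [ 0.509 -0.265  0.406]
```

Both cameras put the real fingertips at z ≈ 0.311 while the reported TCP is 0.273. The tips are about 37 mm short of the reported TCP, so the fingers passed above the handle and nothing was touched. I'll correct for that offset, check that the pinch holds, then crank.

```bash
cat > crank.py <<'E'
from plant import *
from h import *
import math,sys
OFF=.0375
D=[math.pi,0,0];A=np.array([.5588,-.2950]);R=.042;z=.275-OFF
gripper_to(.05)
hit=move_l([A[0]-R,A[1],z],feed=.1,max_force=8);print("down",hit,observe()["eef_pos"])
z=observe()["eef_pos"][2]+(.003 if hit else 0)
if hit: move_l([A[0]-R,A[1],z])
gripper_to(0,f_grip=30);o=observe();print(o["opening"],o["grasp_force"],o["eef_pos"],o["ft_force"],o["time_s"])
if o["opening"]<.012: sys.exit("no grip")
f0=o["ft_force"];step=math.radians(20);a0=math.pi
for i in range(1,37):
    a=a0+i*step
    hit=move_l([A[0]+R*math.cos(a),A[1]+R*math.sin(a),z],feed=.12,max_force=35)
    o=observe();f=o["ft_force"]-f0
    if i%3==0 or hit:print(i,hit,f.round(1),round(o["grasp_force"],1),round(o["opening"],4),round(o["time_s"],1))
    if hit or o["opening"]<.012:break
E
python3 crank.py
```

```text
down False [ 0.5165888  -0.29486703  0.23708436]
0.01563150972456792 29.48673025964581 [ 0.51720698 -0.29572994  0.23850389] [-0.04982903 -1.28119729  2.226857  ] 17.95
3 False [1.2 1.3 2.1] 29.8 0.0153 18.8
6 False [0.1 1.8 2.7] 29.9 0.0154 19.6
9 False [-1.3  1.9  3.3] 30.0 0.0155 20.4
12 False [-1.3  1.6  2.9] 30.1 0.0152 21.2
15 False [-1.2  1.3  4.3] 30.2 0.0153 22.1
18 False [-0.3  0.9  4.4] 30.2 0.0153 22.9
21 False [0.5 1.1 4.1] 30.2 0.0156 23.7
24 False [-0.1  0.9  4.5] 30.2 0.0155 24.6
27 False [-0.6  2.8  4.7] 30.2 0.0153 25.4
30 False [-1.5  0.7  4.3] 30.2 0.0156 26.2
33 False [-1.4  0.3  4.7] 30.3 0.0157 27.0
36 False [-0.1 -0.8  4.4] 30.3 0.0156 27.9
```

```bash
python3 - <<'E'
from plant import *
from h import *
import math
A=np.array([.5588,-.2950]);R=.042
o=observe();z=o["eef_pos"][2]
for dg in (3,6):
    a=math.pi+math.radians(dg)
    h=move_l([A[0]+R*math.cos(a),A[1]+R*math.sin(a),z],feed=.05,max_force=12);print(dg,h,(observe()["ft_force"]-o["ft_force"]).round(1),observe()["eef_pos"])
    if h:break
gripper_to(.06)
p0=observe()["eef_pos"];move_l([p0[0],p0[1],.34],feed=.25)
movep([.46,-.22,.44],[math.pi,0,0])
c=get_calibration("wrist");p,d=get_image("wrist")
np.savez("w2.npz",p=p,d=d,K=c["intrinsics"],T=c["world_from_camera"])
cv2.imwrite("pics/w2.png",cv2.resize(p[:,:,::-1],(800,600)))
P=cloud(p,d,c["intrinsics"],c["world_from_camera"]);P[240:]=np.nan;X=P.reshape(-1,3)
sel=lambda x0,x1,y0,y1,z0,z1:X[(X[:,0]>x0)&(X[:,0]<x1)&(X[:,1]>y0)&(X[:,1]<y1)&(X[:,2]>z0)&(X[:,2]<z1)]
rect=lambda q:[np.round(v,4) for v in cv2.minAreaRect(q[:,:2].astype(np.float32))]
q=sel(.5,.62,-.2,-.12,.282,.31);print("head",len(q),q.max(0),q.mean(0),rect(q))
q=sel(.5,.575,-.2,-.12,.255,.275);print("wires",rect(q))
q=sel(.5,.55,-.33,-.25,.298,.312);print("handle",rect(q))
print(observe()["time_s"])
E
```

```text
3 False [ 1.3  7.4 -2.5] [ 0.51711097 -0.29575088  0.23853234]
6 False [-0.7 13.7  0.2] [ 0.51710257 -0.29577021  0.23845695]
head 260 [ 0.55849115 -0.15311874  0.29138187] [ 0.55237454 -0.16634101  0.2874591 ] [array([ 0.5524, -0.1657]), array([0.0117, 0.0253]), np.float64(1.4644)]
wires [array([ 0.5485, -0.1655]), array([0.0532, 0.0261]), np.float64(1.735)]
handle [array([ 0.5176, -0.2955]), array([0.0153, 0.0151]), np.float64(64.1643)]
30.0667
```

View pics/w2.png

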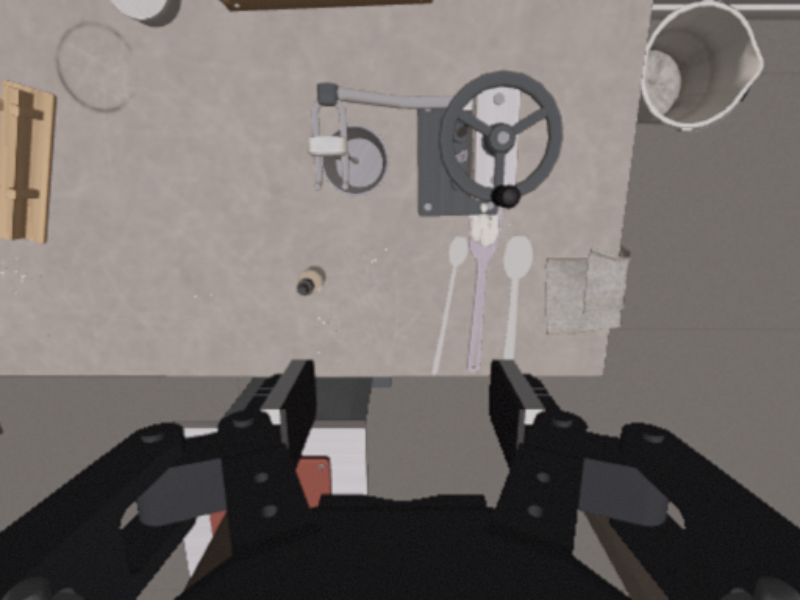

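The wrist picture shows the handwheel with its handle at (507,196) and the head at (328,146). The carriage is at its stop (head top 0.290) and the probe is clear of the cup at (358,162). Next is the pick.

```bash
cat > pick.py <<'E'
from plant import *
from h import *
import math,sys
D=[math.pi,0,0];H=np.array([.5524,-.1662,.276]);zt=H[2]-.0195-.0375
gripper_to(.055)
movep([H[0],H[1],.31],D)
hit=move_l([H[0],H[1],zt],feed=.12,max_force=8)
print("down",hit,observe()["eef_pos"])
if hit: sys.exit()
gripper_to(0,f_grip=25);o=observe();print(o["opening"],o["grasp_force"],o["ft_force"],o["eef_pos"])
if o["opening"]<.02: sys.exit("no grip")
p=o["eef_pos"]
print(move_l([p[0],p[1],zt+.022],feed=.08,max_force=15),observe()["ft_force"])
print(move_l([.455,p[1],zt+.022],feed=.15,max_force=15),observe()["ft_force"])
move_l([.455,p[1]+.02,zt+.06],feed=.2)
o=observe();print(o["opening"],o["grasp_force"],o["ft_force"],o["time_s"])
c=get_calibration("scene");q,d=get_image("scene");np.savez("s3.npz",p=q,d=d,K=c["intrinsics"],T=c["world_from_camera"])
P=cloud(q,d,c["intrinsics"],c["world_from_camera"]);X=P.reshape(-1,3)
m=(abs(X[:,0]-.455)<.09)&(abs(X[:,1]+.146)<.06)&(X[:,2]>.105)&(X[:,2]<.33);Y=X[m]
for z in np.arange(.105,.33,.012):
    s=Y[(Y[:,2]>z)&(Y[:,2]<z+.012)]
    if len(s):print(z.round(3),len(s),s.min(0).round(3),s.max(0).round(3))
E
python3 pick.py
```

```text
down False [ 0.55298052 -0.1665953   0.2202487 ]
0.028225298949200825 24.455416202545166 [0.50581838 5.94297327 5.51277772] [ 0.5531276  -0.16525197  0.2203008 ]
False [-0.23496515  0.19838557 -0.50602435]
False [ 0.15971076 -0.20364771 -0.93389834]
0.028037283184373957 24.71530258655548 [ 0.06819657  0.12415685 -0.91781521] 33.8583
0.129 5 [ 0.452 -0.15   0.137] [ 0.456 -0.145  0.141]
0.141 10 [ 0.451 -0.15   0.144] [ 0.455 -0.145  0.153]
0.153 8 [ 0.452 -0.15   0.154] [ 0.455 -0.144  0.162]
0.165 8 [ 0.453 -0.148  0.165] [ 0.455 -0.145  0.175]
0.177 6 [ 0.453 -0.148  0.18 ] [ 0.456 -0.146  0.188]
0.189 8 [ 0.452 -0.148  0.189] [ 0.455 -0.145  0.2  ]
0.201 7 [ 0.453 -0.148  0.203] [ 0.456 -0.144  0.211]
0.213 6 [ 0.454 -0.148  0.213] [ 0.456 -0.146  0.22 ]
0.225 11 [ 0.452 -0.148  0.225] [ 0.458 -0.144  0.237]
0.237 6 [ 0.453 -0.149  0.241] [ 0.457 -0.146  0.249]
0.249 12 [ 0.449 -0.152  0.249] [ 0.454 -0.144  0.261]
0.261 46 [ 0.45  -0.179  0.262] [ 0.544 -0.144  0.273]
0.273 27 [ 0.449 -0.176  0.273] [ 0.523 -0.14   0.285]
0.285 18 [ 0.449 -0.152  0.286] [ 0.454 -0.143  0.296]
0.297 28 [ 0.448 -0.152  0.297] [ 0.458 -0.141  0.309]
0.309 39 [ 0.443 -0.167  0.309] [ 0.461 -0.125  0.32 ]
0.321 74 [ 0.443 -0.173  0.321] [ 0.459 -0.12   0.33 ]
```

Out of the fork, hanging straight with its tip at z ≈ 0.137. Now the press and swing.

```bash
cat > swing.py <<'E'
from plant import *
from h import *
import math,sys
G=.057
def pose(H,p): # reported TCP for true head centre H with tool pitch p
    return np.array(H)+G*np.array([-math.sin(p),0,-math.cos(p)]),[math.pi,p,0]
T=.35;Y=.075
movep(*pose([.58,Y,.26],-T))
P,_=pose([.58,Y,.175],-T)
h=move_l(P,feed=.08,max_force=5);o=observe();e=o["eef_pos"];print("press",h,e,o["ft_force"],o["tcp_rot"])
Hc=e-G*np.array([math.sin(T),0,-math.cos(T)]);print("head at contact",Hc)
tipx=Hc[0]+.2*math.sin(T)
f0=o["ft_force"];n=14
for i in range(1,n+1):
    s=i/n;th=T+s*(1.455-T);p=-T*max(0,1-2*s)
    H=[tipx-.199*math.sin(th),Y,max(.2*math.cos(th)+(Hc[2]-.2*math.cos(T))-.003+.005*s,.027)]
    P,r=pose(H,p)
    hit=move_l(P,feed=.09,rotation=r,max_force=20)
    o=observe()
    print(round(th,2),hit,o["ft_force"].round(1),round(o["opening"],4),np.round(H,3))
    if hit:break
print(o["time_s"],o["eef_pos"])
c=get_calibration("scene");q,d=get_image("scene");np.savez("s4.npz",p=q,d=d,K=c["intrinsics"],T=c["world_from_camera"])
X=cloud(q,d,c["intrinsics"],c["world_from_camera"]).reshape(-1,3)
m=(X[:,0]>.4)&(X[:,0]<.72)&(abs(X[:,1]-Y)<.02)&(X[:,2]>.006)&(X[:,2]<.09);Q=X[m]
for x in np.arange(.42,.70,.02):
    s=Q[(Q[:,0]>x)&(Q[:,0]<x+.02)]
    if len(s):print(x.round(3),len(s),s.mean(0).round(3),s[:,2].max().round(3))
E
python3 swing.py
```

```text
press True [0.59820037 0.07493897 0.13480296] [-1.24481664 -0.64442526  2.75806162] [ 3.14150777e+00 -3.46963094e-01  4.82246881e-05]
head at contact [0.5786552  0.07493897 0.18834721]
0.43 False [-5.2  0.7 11.3] 0.0279 [0.564 0.075 0.18 ]
0.51 False [-4.4 -0.   9.5] 0.0277 [0.55  0.075 0.173]
0.59 False [-4.1  0.2  6.4] 0.0279 [0.537 0.075 0.165]
0.67 False [-4.   0.3  4.5] 0.0279 [0.524 0.075 0.156]
0.74 False [-1.5  0.6  3.3] 0.0281 [0.512 0.075 0.146]
0.82 False [-1.1 -0.1  1.9] 0.0277 [0.501 0.075 0.136]
0.9 False [-1.1  1.1  1. ] 0.0283 [0.491 0.075 0.124]
0.98 False [-0.2 -0.1  1.2] 0.0279 [0.482 0.075 0.111]
1.06 False [-1.1 -0.3  1.3] 0.0281 [0.474 0.075 0.098]
1.14 False [-1.1  0.1  0.9] 0.0277 [0.466 0.075 0.085]
1.22 False [-0.2  0.3 -0.1] 0.0278 [0.46  0.075 0.07 ]
1.3 False [-0.7  0.2  1. ] 0.0277 [0.456 0.075 0.056]
1.38 False [-1.3 -0.9  0.9] 0.0277 [0.452 0.075 0.041]
1.46 False [-0.5  0.1  0.6] 0.028 [0.45  0.075 0.027]
40.475 [ 0.44912809  0.07501859 -0.03015177]
0.42 117 [0.436 0.077 0.051] 0.089
0.44 69 [0.448 0.083 0.041] 0.075
0.46 1 [0.46  0.09  0.039] 0.039
0.48 3 [0.494 0.073 0.028] 0.03
0.5 2 [0.519 0.07  0.025] 0.027
0.52 8 [0.527 0.073 0.023] 0.026
0.54 8 [0.549 0.073 0.018] 0.02
0.56 7 [0.571 0.074 0.015] 0.016
0.58 6 [0.59  0.073 0.013] 0.014
0.6 6 [0.609 0.074 0.009] 0.011
0.62 9 [0.629 0.073 0.009] 0.012
0.64 1 [0.642 0.074 0.007] 0.007
```

```bash
cat > over.py <<'E'
from plant import *
from h import *
import math
G=.057;yaw=-.2758;u=np.array([math.cos(yaw),math.sin(yaw)]);v=np.array([-u[1],u[0]])
O=np.array([.5577,.2813]);Hh=O-.093*u
e=observe()["eef_pos"];move_l([e[0],e[1],.11-G],feed=.15)
movep([*Hh,.12-G],[math.pi,0,yaw])
o=observe();print(o["eef_pos"],o["tcp_rot"],o["ft_force"],o["opening"],o["time_s"])
ims=[]
for n in("scene","top","wrist"):
    c=get_calibration(n);q,d=get_image(n)
    P=cloud(q,d,c["intrinsics"],c["world_from_camera"]);ims.append(q)
    X=P.reshape(-1,3);X=X[np.isfinite(X[:,0])]
    a=(X[:,:2]-O)@u;b=(X[:,:2]-O)@v;z=X[:,2]
    m=(a>-.06)&(a<.13)&(abs(b)<.02)&(z>.07)&(z<.13)
    if m.sum()>3:print(n,m.sum(),"probe b=poly(a)",np.polyfit(a[m],b[m],1).round(4),"z",np.polyfit(a[m],z[m],1).round(4),a[m].max().round(3))
    for ga in(-.04,.062):
        for sg in(1,-1):
            g=(abs(a-ga)<.012)&(b*sg>.005)&(b*sg<.03)&(z>.043)&(z<.055)
            if g.sum():print("  guide",ga,sg,g.sum(),b[g].mean().round(4),b[g].min().round(4),b[g].max().round(4))
cv2.imwrite("pics/over.png",cv2.resize(np.hstack([cv2.resize(ims[0][150:260,150:270],(512,469)),cv2.resize(ims[2],(512,469))])[:,:,::-1],(800,366)))
E
python3 over.py
```

```text
[0.46744337 0.30555506 0.06173181] [ 3.13951622e+00  1.50642579e-03 -2.75042867e-01] [ 0.28228212 -0.73422871  0.41007313] 0.027861030581773936 42.15
scene 92 probe b=poly(a) [ 0.0185 -0.0043] z [-0.2206  0.1037] 0.098
  guide -0.04 1 17 0.0177 0.007 0.0274
  guide -0.04 -1 15 -0.0192 -0.0246 -0.0102
  guide 0.062 1 12 0.0167 0.0124 0.0224
  guide 0.062 -1 12 -0.0174 -0.0226 -0.0118
top 112 probe b=poly(a) [-0.0029 -0.0024] z [-0.2235  0.1048] 0.099
  guide -0.04 1 12 0.021 0.0165 0.026
  guide -0.04 -1 15 -0.0155 -0.0208 -0.0099
  guide 0.062 1 18 0.018 0.0102 0.0255
  guide 0.062 -1 13 -0.0145 -0.0196 -0.0094
wrist 3606 probe b=poly(a) [-0.0045 -0.0023] z [-0.2567  0.1039] 0.023
  guide -0.04 1 326 0.0196 0.0135 0.0262
  guide -0.04 -1 265 -0.0164 -0.0214 -0.0116
```

View pics/over.png

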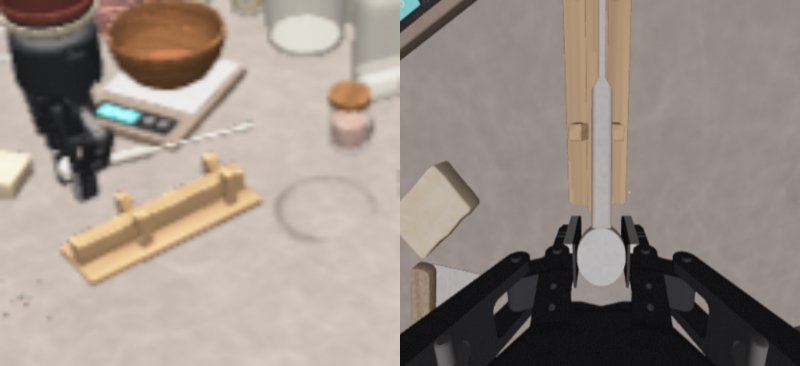

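The wrist view shows the stem at x ≈ 601 and the stem guides at 578 and 618. By depth the thermometer sits about 4 mm to the -v side, with 12° of tip-down tilt left, which the rail will level. I'll shift 4 mm and lower.

```bash
cat > lay.py <<'E'
from plant import *
from h import *
import math
G=.057;yaw=-.2758;u=np.array([math.cos(yaw),math.sin(yaw)]);v=np.array([-u[1],u[0]])
O=np.array([.5577,.2813])
H=observe()["eef_pos"][:2]+.004*v;
move_l([*H,.095-G],feed=.1,rotation=[math.pi,0,yaw]);o=observe();print("b",(o["eef_pos"][:2]-O)@v,o["ft_force"].round(1))
f=o["ft_force"]
for z in(.08,.07,.06,.05,.045,.0405):
    h=move_l([*H,z-G],feed=.05,max_force=12);o=observe();print(z,h,(o["ft_force"]-f).round(1),o["eef_pos"].round(4),round(o["opening"],4))
    if h:break
c=get_calibration("wrist");q,d=get_image("wrist");np.savez("w5.npz",p=q,d=d,K=c["intrinsics"],T=c["world_from_camera"])
X=cloud(q,d,c["intrinsics"],c["world_from_camera"]).reshape(-1,3);C=q.reshape(-1,3).astype(int)
a=(X[:,:2]-O)@u;b=(X[:,:2]-O)@v
m=(a>-.08)&(a<.12)&(abs(b)<.02)&(C.max(1)-C.min(1)<25)&(C.mean(1)>110)&(X[:,2]>.03)&(X[:,2]<.08)
for t in np.arange(-.08,.12,.02):
    s=m&(a>t)&(a<t+.02)
    if s.sum():print(t.round(2),s.sum(),b[s].mean().round(4),np.median(X[s,2]).round(4))
print(o["time_s"])
E
python3 lay.py
```

```text
b 0.001708124883023257 [-0.2 -0.4 -0.5]
0.08 False [-0.4  0.9  0.6] [0.4691 0.3088 0.0226] 0.0279
0.07 False [-0.4 -0.1 -0.1] [0.469  0.3087 0.0125] 0.028
0.06 False [-0.1  0.3  0.9] [0.4692 0.3088 0.0026] 0.0281
0.05 False [ 0.4 -0.   1.5] [ 0.4691  0.3088 -0.0075] 0.0275
0.045 False [0.7 0.4 0.6] [ 0.4693  0.3088 -0.0123] 0.0278
0.0405 False [0.2 0.6 0.6] [ 0.4693  0.3088 -0.0168] 0.0276
-0.08 1121 0.0022 0.0458
-0.06 1248 0.0022 0.0452
-0.04 1433 0.0022 0.0447
-0.02 890 0.0021 0.0428
0.0 504 0.002 0.0402
44.7
```

```bash
python3 - <<'E'
from plant import *
from h import *
import math
e=observe()["eef_pos"];gripper_to(.05);hold(.2)
move_l([e[0],e[1],.13],feed=.15)
yaw=-.2758;u=np.array([math.cos(yaw),math.sin(yaw)]);O=np.array([.5577,.2813])
P=e[:2]-.06*u
move_l([*P,.28],feed=.3);hold(.2);print(observe()["time_s"],observe()["ft_force"])
ims=[]
for n in("wrist","scene"):
    c=get_calibration(n);q,d=get_image(n);ims.append(q)
    X=cloud(q,d,c["intrinsics"],c["world_from_camera"]).reshape(-1,3);C=q.reshape(-1,3).astype(int);v=np.array([-u[1],u[0]])
    a=(X[:,:2]-O)@u;b=(X[:,:2]-O)@v
    m=(a>-.12)&(a<.13)&(abs(b)<.02)&(C.max(1)-C.min(1)<28)&(C.mean(1)>100)&(X[:,2]>.03)&(X[:,2]<.08)
    print(n,[(t.round(2),int(s.sum()),b[s].mean().round(4),np.median(X[s,2]).round(4)) for t in np.arange(-.12,.13,.02) if (s:=m&(a>t)&(a<t+.02)).sum()])
cv2.imwrite("pics/end.png",cv2.resize(np.hstack([ims[0],cv2.resize(ims[1][150:342,150:406],(512,384))])[:,:,::-1],(800,300)))
E
```

```text
47.3083 [-0.23439347  0.61588099 -0.60894639]
wrist [(np.float64(-0.12), 85, np.float64(0.0018), np.float64(0.045)), (np.float64(-0.1), 246, np.float64(0.0021), np.float64(0.0449)), (np.float64(-0.08), 128, np.float64(0.0021), np.float64(0.0438)), (np.float64(-0.06), 135, np.float64(0.0022), np.float64(0.0437)), (np.float64(-0.04), 141, np.float64(0.0022), np.float64(0.0436)), (np.float64(-0.02), 75, np.float64(0.0021), np.float64(0.0422)), (np.float64(0.0), 50, np.float64(0.0021), np.float64(0.0405)), (np.float64(0.02), 51, np.float64(0.0021), np.float64(0.0409)), (np.float64(0.04), 51, np.float64(0.002), np.float64(0.0404))]
scene [(np.float64(-0.12), 21, np.float64(-0.0016), np.float64(0.0453)), (np.float64(-0.1), 44, np.float64(-0.0015), np.float64(0.0464)), (np.float64(-0.08), 20, np.float64(-0.0009), np.float64(0.0452)), (np.float64(-0.06), 16, np.float64(-0.0015), np.float64(0.0442)), (np.float64(-0.04), 14, np.float64(-0.0011), np.float64(0.0466)), (np.float64(-0.02), 11, np.float64(-0.001), np.float64(0.0444)), (np.float64(0.0), 9, np.float64(0.0011), np.float64(0.0416)), (np.float64(0.02), 6, np.float64(0.0001), np.float64(0.0423)), (np.float64(0.04), 3, np.float64(0.0015), np.float64(0.0429)), (np.float64(0.06), 6, np.float64(0.0005), np.float64(0.0421)), (np.float64(0.08), 11, np.float64(0.0007), np.float64(0.0424)), (np.float64(0.1), 3, np.float64(0.0016), np.float64(0.0419))]
```

View pics/end.png

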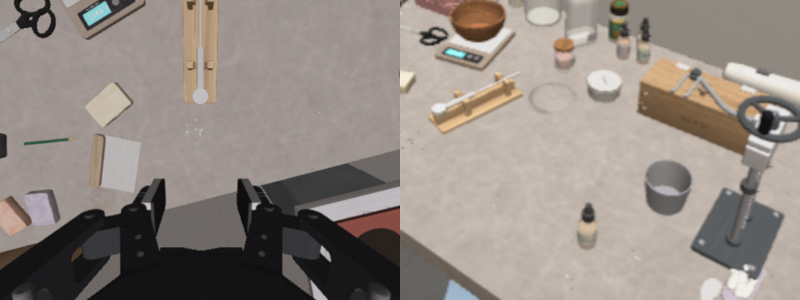

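The thermometer lies level in the rest between its guides (head at (200,97) in the left picture). The carriage is up and the cup stands where it was.

```bash
python3 -c "
from plant import *
print(job_done())"
```

```text
the job is handed in; nothing more can be done
None
```

The job is handed in at about 47 s: the carriage is up at its stop, the thermometer lies level in the rest between its guides, and the cup and other things look undisturbed in the final picture.

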